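Turn the picking carousel to the pink sachets

ROBOT

A 6-joint arm with a two-finger parallel gripper is mounted at the origin on the work surface. World frame = base frame: x ahead of the robot, y to its left, z up, the work surface at z = 0. Lengths are in m, angles in rad, forces in N, time in s.
With the tool pointing down it reaches from about 0.35 to 0.85 m from the base axis. Payload 8.1 kg.
Tool frame: the origin (TCP) lies midway between the tips of the shut fingers; the grasp point (between the pads) lies 19 mm behind it (robot.grip_point_offset is the distance from the TCP to the grasp point, in m); z points along the fingers, y is the line along which they close (so a half turn about z gives the same grasp; the last joint's range is limited). The gripper opens to 93 mm and grips with 3 to 60 N. Pads are 15 mm wide; open, the fingers measure 128 mm over their backs; the gripper's body (75 mm by 188 mm) begins 65 mm behind the grasp point.
Start: joints at [1.179, 0.13, 1.488, -0, 1.523, -0.085], TCP at [0.181, 0.572, 0.219] pointing down, gripper open.
Joint ranges: [-2.96, 2.96], [-0.89, 2.26], [0.02, 2.5], [-1.34, 4.48], [0, 2.73], [-2.66, 2.66]. Speed limits (rad/s): [2.39, 2.39, 2.79, 3.14, 3.14, 3.14].

INTERFACE

Orientations are given as a rotation vector (axis times angle).
In Python, from plant import robot, read_camera, job gives the robot as it stands.
- The arm moves only by the shell command python3 -m inch 'ROWS' [FORCE]. ROWS is JSON, one flat list of numbers, 5 for each row, row after row: the shift along the world's x, y, z in mm, then the turn about the world's z in degrees, then the opening in per cent of the stroke, from 0 (shut) to 100 (fully open). In form: [dx, dy, dz, yaw, hand, dx, dy, dz, yaw, hand, ...]. A call has 1 to 10 rows; each row is the pose to reach, as a shift and turn from the pose commanded when the call began; what a row does not reach only later rows make up. A row lasts 1/12 s, in which the tool goes at most 41.7 mm and 7.16 degrees, less where a joint would pass 70% of its speed; a pose out of reach is approached as far as the arm can. A call with a gripper value outside its range is refused whole. The fingers move at their own pace and stop on an object; FORCE is the grip in N (left out, the last holds). Time passes only in rows, so rows that repeat a pose let the fingers close. It gives the time, the measured TCP pose, the force, the opening and the grip force at its end, in the units of the state.
- robot.read_state(): the state, without advancing time (a new reading comes with each control period).
- read_camera(name): name is "scene" or "top"; returns a dict with "image" (384x512x3 uint8, blue, green, red), "K" (3x3 intrinsics, pixels), "extrinsics" (4x4, takes a point from world to camera coordinates). Camera axes: x right, y down, z forward; pixel columns grow to the right and rows downward; lengths in m; the calibration is good to about 2 mm. A picture is of the moment at which its call begins. There is no depth.
- job.close_job(): hands the job in; it is judged then, once.
The state is a dict: "t": time; "q": joint angles; "dq": joint speeds; "joint_torque": joint torques, N m; "tool_pos": TCP position; "orientation": TCP orientation; "force": force on the tool from outside, world axes, zero at the start; "wrist_torque": the same for the moment, N m; "opening": finger opening in m; "gripper_force": force on a finger pad.
Only numpy, scipy, OpenCV 4.12 (cv2) and the standard library are available. Lean on these libraries where they do the work, as an engineer would, in place of code of your own. Each camera call takes 0.05 s, during which the arm holds its last target. There are 200 camera calls.

TASK

Turn the picking carousel by pushing its rim with the fingertips, gently, until the carton of pink sachets stands squarely at the front, centred behind the order card on the base, then let go with the carousel standing still. Do not push on or lift any of the cartons, and leave everything else on the bench alone.

Things in the scene. Friction and masses are not known exactly. Their poses are not given: they have to be found in the camera images.
- carousel_base: Fixed steel base: round plate, 250 mm across, 10 mm high. A flat tongue 100 mm wide, 5 mm thick runs out from under the tray to 270 mm from the axis along the base's -x. Origin on the carousel's axis at bench height. Its -x is the carousel's FRONT (roughly towards the robot, varies by start); z up.
- order_card (a point): White order card with a pink dot, lying on the end of the base's tongue, 62 x 88 mm, its clips up to 9 mm above the bench. The point is its centre, 234 mm from the carousel's axis: the line from the axis to here is the front.
- carousel: Round light grey tray, turning either way without stops or springs about a vertical axis; light bearing friction (1 N at the rim) stops it within a few degrees when let go. Origin on the axis, 16 mm above the bench, turning with it. Floor 22 mm, rim lip (5 mm wide) top 42 mm above the bench; rim outside radius 168 mm. Pockets 99 mm from the axis: pink on its -x, blue -y, lilac +x, green +y.
- rim_lug (a point): Outer end of one of eight dark finger lugs standing out radially from the rim to radius 190 mm, each 12 mm wide, 18 to 42 mm above the bench, one every 45 degrees, 115 mm of plain rim between them. This one lies at 22.5 degrees (counterclockwise from above) from the tray's own +x; so two lugs flank the middle of each carton. The point is 30 mm above the bench.
- carton_pink: Carton to bring to the front: loose, open, white, 68 (radial, its x) x 112 (along the rim, its y) x 60 mm high, 0.1 kg, full of tea sachets with PINK top edges, round pink stickers on its long faces. Origin: centre of its underside, 22 mm above the bench; its -x faces outwards. Top 82 mm above the bench.
- carton_blue: The same carton with blue sachets, on the tray; -x faces outwards, origin under its centre.
- carton_lilac: The same carton with lilac sachets, on the tray; -x faces outwards, origin under its centre.
- carton_green: The same carton, part full, with green sachets, on the tray; -x faces outwards, origin under its centre.
- carton_empty: Empty white carton of the same size on the bench to the left, loose; a bystander. Origin under its centre.
- carton_spare: Carton of the same size with yellow sachets on the bench to the right, loose; a bystander. Origin under its centre.
- lidded_box: Closed white box with a lid, 89 x 134 x 95 mm high, at the right, loose; a bystander. Origin under its centre.
- tape_dispenser: Black desk tape dispenser, 150 x 58 x 96 mm high, at the left, loose; a bystander. Origin under its centre.
- moistener: Blue round fingertip moistener with a yellow sponge, 72 mm across, 27 mm high, at the left near the robot, loose; a bystander. Origin under its centre.

How it is judged:
On the way:
1. the fingers push the carousel tray (contact force between the fingers and carousel above 0.1 N).
At the end, for the whole second after the job is handed in: The pink carton's middle is at the front, within 15 mm of the line from the axis to the order card (9 degrees of turn); the carousel stands still; all four cartons stand in their pockets: middles 79 to 119 mm from the axis, raised at most 15 mm, tipped less than 0.3 rad (x of carton_pink in the frame of carousel_base below -0.07 m and y of carton_pink in the frame of carousel_base between -0.015 and 0.015 m and angular speed of carousel below 0.05 rad/s and not ((height (world z) of carton_pink above 0.037 m or angle between carton_pink's own z axis and vertical above 0.3 rad or horizontal distance between carton_pink and carousel above 0.119 m or horizontal distance between carton_pink and carousel below 0.079 m) or (height (world z) of carton_blue above 0.037 m or angle between carton_blue's own z axis and vertical above 0.3 rad or horizontal distance between carton_blue and carousel above 0.119 m or horizontal distance between carton_blue and carousel below 0.079 m) or (height (world z) of carton_lilac above 0.037 m or angle between carton_lilac's own z axis and vertical above 0.3 rad or horizontal distance between carton_lilac and carousel above 0.119 m or horizontal distance between carton_lilac and carousel below 0.079 m) or (height (world z) of carton_green above 0.037 m or angle between carton_green's own z axis and vertical above 0.3 rad or horizontal distance between carton_green and carousel above 0.119 m or horizontal distance between carton_green and carousel below 0.079 m))); the robot touches nothing.
It fails at once if a carton on the carousel is pushed with the robot (over 1 N) (contact force between any of the fingers, the arm and carton_pink above 1 N or contact force between any of the fingers, the arm and carton_blue above 1 N or contact force between any of the fingers, the arm and carton_lilac above 1 N or contact force between any of the fingers, the arm and carton_green above 1 N).
It fails at once if a carton on the carousel is lifted (over 15 mm), tipped (over 0.3 rad) or shifted over 20 mm towards or away from the middle of the tray ((height (world z) of carton_pink above 0.037 m or angle between carton_pink's own z axis and vertical above 0.3 rad or horizontal distance between carton_pink and carousel above 0.119 m or horizontal distance between carton_pink and carousel below 0.079 m) or (height (world z) of carton_blue above 0.037 m or angle between carton_blue's own z axis and vertical above 0.3 rad or horizontal distance between carton_blue and carousel above 0.119 m or horizontal distance between carton_blue and carousel below 0.079 m) or (height (world z) of carton_lilac above 0.037 m or angle between carton_lilac's own z axis and vertical above 0.3 rad or horizontal distance between carton_lilac and carousel above 0.119 m or horizontal distance between carton_lilac and carousel below 0.079 m) or (height (world z) of carton_green above 0.037 m or angle between carton_green's own z axis and vertical above 0.3 rad or horizontal distance between carton_green and carousel above 0.119 m or horizontal distance between carton_green and carousel below 0.079 m)).
It fails at once if the carousel is whirled round (over 2.5 rad/s) (angular speed of carousel above 2.5 rad/s).
It fails at once if a bystander on the bench is moved more than 15 mm (distance of any of carton_empty, carton_spare, lidded_box, tape_dispenser, moistener from where it was at the start of the episode above 0.015 m).
It also fails if it takes over 72 s, if anything falls off the work surface, if the arm or the gripper's body presses on something with over 40 N, if the wrist force passes 120 N, or if a joint passes its speed limit or range.

## Working session

There is one attempt and no reset: what is moved stays moved. The work goes in short steps, Python scripts to look and compute and a shell command to move; the robot and the scene stay as the last step left them, time stands still between calls to the robot, and variables do not carry over. Pictures are saved under pics/ and viewed, at most 10 in all, crops included, and the job is handed in when it is done.

```bash
ls; mkdir -p pics; python3 - <<'E'
from plant import robot, read_camera
import cv2
for n in("top","scene"):
    c=read_camera(n); cv2.imwrite(f"pics/{n}0.png",c["image"]); print(n,c["K"].tolist(),c["extrinsics"].round(4).tolist())
s=robot.read_state(); print(s["t"],s["tool_pos"],s["orientation"],s["opening"])
E
```

```text
pics
top [[407.9084336654591, 0.0, 251.36151880456103], [0.0, 407.9084336654591, 186.31242405947944], [0.0, 0.0, 1.0]] [[0.0455, -0.9989, 0.0065, -0.044], [-0.9711, -0.0458, -0.2342, 0.59], [0.2343, 0.0043, -0.9722, 1.0572], [0.0, 0.0, 0.0, 1.0]]
scene [[494.12545552346046, 0.0, 249.34769489107612], [0.0, 494.12545552346046, 189.44749342024554], [0.0, 0.0, 1.0]] [[-0.7408, 0.6717, 0.002, 0.4283], [0.4491, 0.4974, -0.7422, -0.2169], [-0.4995, -0.5489, -0.6702, 2.0861], [0.0, 0.0, 0.0, 1.0]]
0.1 [0.18099659 0.57151732 0.21771752] [-4.80038529e-01 -3.10430635e+00  2.47321718e-03] 0.09293444533757075
```

View pics/top0.png

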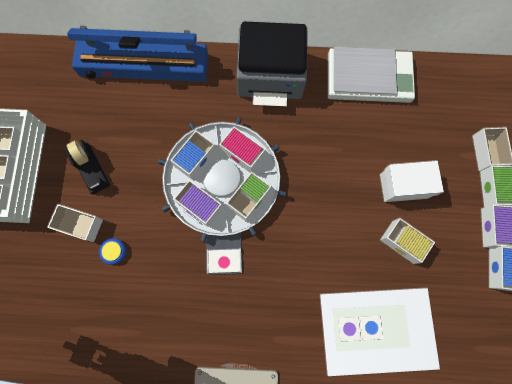

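View pics/scene0.png

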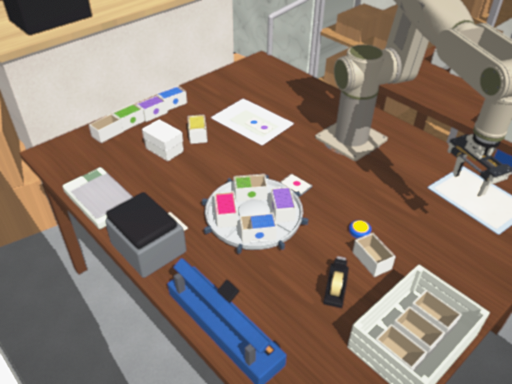

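The top view shows the tray centred near (222,178). The pink carton is at the back right (242,147), and the order card's dot is at (224,262). That leaves roughly 150° of turn, clockwise seen from above. The scene view agrees. Next I'll measure.

```bash
cat > h.py <<'E'
from plant import robot, read_camera
import cv2, numpy as np
def ray(c,uv,z):
    E=c["extrinsics"];R=E[:3,:3];o=-R.T@E[:3,3]
    uv=np.atleast_2d(uv).astype(float)
    d=(np.c_[uv,np.ones(len(uv))]@np.linalg.inv(c["K"]).T)@R
    return (o+d*((z-o[2])/d[:,2])[:,None])[:,:2]
def proj(c,p):
    q=c["extrinsics"]@np.r_[p,1];q=c["K"]@q[:3];return q[:2]/q[2]
def blobs(c,h,smin=120,vmin=60,amin=25):
    hsv=cv2.cvtColor(c["image"],cv2.COLOR_BGR2HSV)
    m=cv2.inRange(hsv,(h[0],smin,vmin),(h[1],255,255))
    n,l,st,ce=cv2.connectedComponentsWithStats(m)
    return [(ce[i],st[i,4]) for i in range(1,n) if st[i,4]>=amin]
E
python3 - <<'E'
from h import *
c=read_camera("top");im=c["image"]
for nm,h in dict(pink=(160,178),blue=(100,122),lilac=(123,145),green=(38,70),yellow=(22,35)).items():
    for ce,a in blobs(c,h):print(nm,ce.round(1),a,ray(c,ce,.078).round(4)[0],ray(c,ce,.006).round(4)[0])
# lug/tray outline
hsv=cv2.cvtColor(im,cv2.COLOR_BGR2HSV)
m=((hsv[...,1]<70)&(hsv[...,2]>120)).astype(np.uint8)
n,l,st,ce=cv2.connectedComponentsWithStats(m[115:245,155:290])
i=1+st[1:,4].argmax();mm=np.zeros_like(m);mm[115:245,155:290]=(l==i)
cn=max(cv2.findContours(mm,cv2.RETR_EXTERNAL,cv2.CHAIN_APPROX_NONE)[0],key=len)[:,0]
p=ray(c,cv2.convexHull(cn)[:,0],.042)
A=np.c_[2*p,np.ones(len(p))];s=np.linalg.lstsq(A,(p**2).sum(1),rcond=None)[0]
r=np.sqrt(s[2]+s[:2]@s[:2]);print("axis",s[:2],"r",r,np.abs(np.hypot(*(p-s[:2]).T)-r).max())
big=cv2.resize(im[110:280,150:300],None,fx=4,fy=4,interpolation=cv2.INTER_CUBIC)[:600];cv2.imwrite("pics/crop1.png",big)
E
```

```text
pink [241.3 146. ] 692 [0.7046 0.0169] [0.7296 0.0195]
pink [223.6 262. ] 105 [0.3819 0.0469] [0.3855 0.0514]
blue [139.6  53.9] 4944 [0.9781 0.3332] [1.0211 0.3567]
blue [188.8 156.1] 492 [0.668  0.1617] [0.6905 0.1738]
blue [114.1 251.5] 226 [0.3958 0.3366] [0.4003 0.3603]
blue [507.1 265.9] 307 [ 0.406  -0.6988] [ 0.4113 -0.7436]
blue [494.7 266.8] 57 [ 0.4022 -0.666 ] [ 0.4071 -0.7086]
blue [371.1 327.2] 128 [ 0.2363 -0.3371] [ 0.2302 -0.3579]
green [503.1 183.3] 549 [ 0.6307 -0.7106] [ 0.6508 -0.7562]
green [254.1 187.1] 344 [ 0.5876 -0.0244] [ 0.6048 -0.0245]
green [487.2 186.7] 42 [ 0.6191 -0.6656] [ 0.6384 -0.7082]
yellow [413.7 242.3] 557 [ 0.4567 -0.4557] [ 0.4653 -0.4844]
yellow [111.  250.7] 269 [0.3975 0.3453] [0.4021 0.3696]
axis [0.62315944 0.07178558] r 0.1678970494903881 0.002809399263682094
```

View pics/crop1.png

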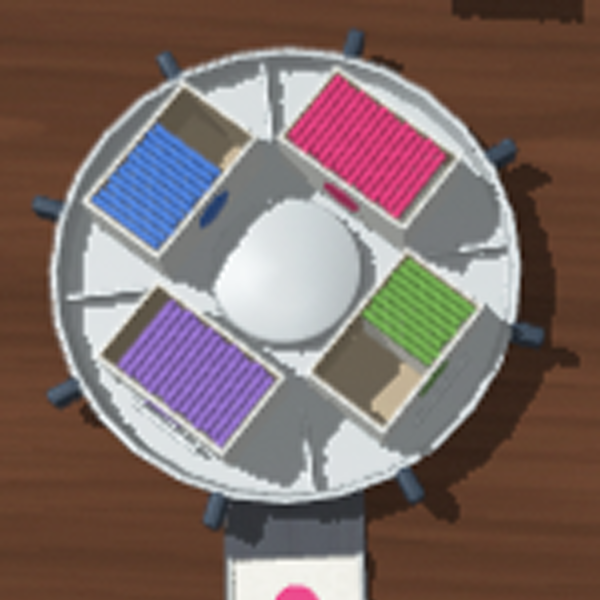

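The axis is at (0.623, 0.072). The front lies at about -175°, pink at -34°, and the lug ahead of pink at -56.5°. I can do it in one clockwise stroke of about 141° on that lug, with the shut fingers trailing it and yaw following the arc. Now I'll compute the moves.

```bash
cat > arc.py <<'E'
from h import *
import sys
from scipy.spatial.transform import Rotation as Ro
AX=np.array([.623,.072]);RAD=.182
def now():
    s=robot.read_state();R=Ro.from_rotvec(s["orientation"]).as_matrix()
    return s,np.degrees(np.arctan2(R[1,1],R[0,1]))
def P(t): t=np.radians(t);return AX+RAD*np.array([np.cos(t),np.sin(t)])
E
python3 - <<'E'
from arc import *
s,y=now();t0=-36
print(s["tool_pos"],y,"to",P(t0),"delta mm",(P(t0)-s["tool_pos"][:2])*1e3,"yaw",t0+90-y)
t=t0
for k in range(6):
    print("call",k,t); 
    print([[*( (P(t-3*(i+1))-P(t))*1e3).round(1),-3*(i+1)] for i in range(10)]);t-=30
E
grep -v '^$' /dev/null
```

```text
[0.18104076 0.57160073 0.21781439] 72.42012624319223 to [ 0.77024109 -0.03497692] delta mm [ 589.20033276 -606.57764411] yaw -18.42012624319223
call 0 -36
[[np.float64(-5.8), np.float64(-7.6), -3], [np.float64(-12.0), np.float64(-14.8), -6], [np.float64(-18.5), np.float64(-21.7), -9], [np.float64(-25.5), np.float64(-28.3), -12], [np.float64(-32.7), np.float64(-34.5), -15], [np.float64(-40.3), np.float64(-40.3), -18], [np.float64(-48.1), np.float64(-45.7), -21], [np.float64(-56.2), np.float64(-50.6), -24], [np.float64(-64.6), np.float64(-55.2), -27], [np.float64(-73.2), np.float64(-59.3), -30]]
call 1 -66
[[np.float64(-8.8), np.float64(-3.6), -3], [np.float64(-17.8), np.float64(-6.8), -6], [np.float64(-26.9), np.float64(-9.5), -9], [np.float64(-36.2), np.float64(-11.8), -12], [np.float64(-45.6), np.float64(-13.5), -15], [np.float64(-55.0), np.float64(-14.7), -18], [np.float64(-64.5), np.float64(-15.5), -21], [np.float64(-74.0), np.float64(-15.7), -24], [np.float64(-83.6), np.float64(-15.5), -27], [np.float64(-93.1), np.float64(-14.7), -30]]
call 2 -96
[[np.float64(-9.4), np.float64(1.
[... 1028 characters left out ...]
, [np.float64(-13.5), np.float64(45.6), -15], [np.float64(-14.7), np.float64(55.0), -18], [np.float64(-15.5), np.float64(64.5), -21], [np.float64(-15.7), np.float64(74.0), -24], [np.float64(-15.5), np.float64(83.6), -27], [np.float64(-14.7), np.float64(93.1), -30]]
call 5 -186
[[np.float64(1.2), np.float64(9.4), -3], [np.float64(3.0), np.float64(18.8), -6], [np.float64(5.2), np.float64(28.1), -9], [np.float64(7.9), np.float64(37.2), -12], [np.float64(11.1), np.float64(46.2), -15], [np.float64(14.7), np.float64(55.0), -18], [np.float64(18.8), np.float64(63.6), -21], [np.float64(23.4), np.float64(72.0), -24], [np.float64(28.4), np.float64(80.1), -27], [np.float64(33.8), np.float64(88.0), -30]]
```

```bash
python3 -m inch '[20,-20,0,0,0,40,-40,0,-1,0,60,-60,0,-2,0,80,-80,0,-3,0,100,-100,0,-4,0,120,-120,0,-5,0,140,-140,0,-6,0,160,-160,0,-7,0,180,-180,0,-8,0,200,-200,0,-9,0]'
python3 -m inch '[20,-20,0,-1,0,40,-40,0,-2,0,60,-60,0,-3,0,80,-80,0,-4,0,100,-100,0,-5,0,120,-120,0,-6,0,140,-140,0,-7,0,160,-160,0,-8,0,180,-180,0,-9,0,200,-200,0,-9,0]'
python3 -m inch '[19,-21,0,0,0,38,-42,0,0,0,57,-63,0,0,0,76,-84,0,0,0,95,-105,0,0,0,114,-126,0,0,0,133,-147,0,0,0,152,-168,0,0,0,171,-189,0,0,0,189,-207,0,0,0]'
python3 - <<'E'
from arc import *
s,y=now();print(s["t"],s["tool_pos"],y,s["opening"],s["q"],(P(-36)-s["tool_pos"][:2])*1e3)
E
```

```text
t: 0.98
tool_pos: [0.3819, 0.3708, 0.2184]
orientation: [-0.723, -3.057, 0.0]
force: [-0.9, -0.0, -0.8]
opening: 0.0307
gripper_force: 0.0
t: 1.82
tool_pos: [0.5819, 0.1708, 0.2182]
orientation: [-0.961, -2.99, 0.0]
force: [-0.1, -0.3, 1.3]
opening: 0.0006
gripper_force: 0.0
t: 2.65
tool_pos: [0.7707, -0.0367, 0.2179]
orientation: [-0.96, -2.99, 0.001]
force: [0.7, 0.4, -0.8]
opening: 0.0007
gripper_force: 0.0
2.65 [ 0.77072321 -0.03667139  0.2178739 ] 54.38945932684103 0.0006810738087805392 [-1.13833386e-01  6.18222254e-01  8.84029704e-01 -2.37355236e-04
  1.64025397e+00 -1.06312467e+00] [-0.48211329  1.69447577]
```

```bash
python3 -m inch '[0,1,-25,0,0,0,2,-50,0,0,0,2,-75,0,0,0,2,-100,0,0,0,2,-120,0,0,0,2,-140,0,0,0,2,-155,0,0,0,2,-170,0,0,0,2,-180,0,0,0,2,-187,0,0]'
python3 -m inch '[0,0,0,0,0]'
python3 - <<'E'
from arc import *
a=read_camera("top");b=read_camera("scene")
k=lambda im,r,cc:cv2.resize(im[r[0]:r[1],cc[0]:cc[1]],(400,400))
cv2.imwrite("pics/d1.png",np.hstack([k(a["image"],(90,250),(150,310)),k(b["image"],(130,290),(180,340))]))
E
```

```text
t: 3.48
tool_pos: [0.7697, -0.0329, 0.0301]
orientation: [-0.959, -2.99, 0.0]
force: [-0.7, 0.0, 0.6]
opening: 0.0006
gripper_force: 0.0
t: 3.57
tool_pos: [0.7693, -0.0329, 0.0297]
orientation: [-0.959, -2.989, 0.001]
force: [0.4, -0.3, -0.7]
opening: 0.0005
gripper_force: 0.0
```

View pics/d1.png

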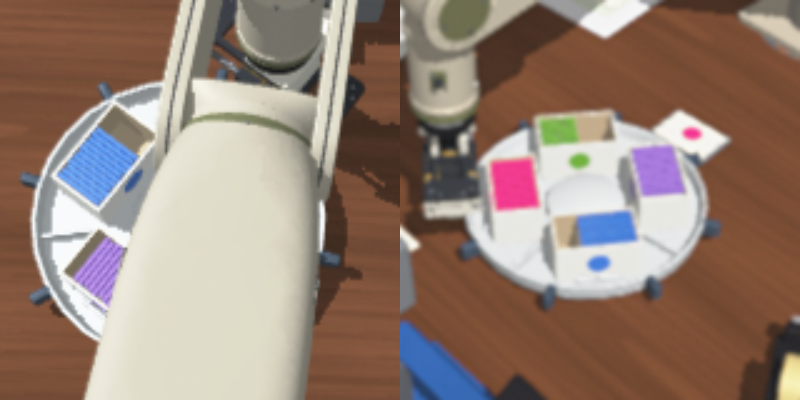

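The fingers are down just outside the rim behind pink (left edge of the tray in the scene view), touching nothing. Starting the stroke.

```bash
python3 -m inch '[-5,-8,0,-3,0,-11,-16,0,-6,0,-17,-23,0,-9,0,-24,-30,0,-12,0,-31,-36,0,-15,0,-39,-42,0,-18,0,-47,-47,0,-21,0,-55,-52,0,-24,0,-63,-57,0,-27,0,-72,-61,0,-30,0]'
python3 - <<'E'
from arc import *
s,y=now();d=s["tool_pos"][:2]-AX;print(np.hypot(*d),np.degrees(np.arctan2(d[1],d[0])),y,s["force"])
b=read_camera("scene")
for ce,a in blobs(b,(160,178)):print(ce,a,ray(b,ce,.08))
E
```

```text
t: 4.5
tool_pos: [0.6998, -0.0947, 0.0343]
orientation: [1.703, 2.635, 0.003]
force: [2.3, -1.3, 1.2]
opening: 0.0006
gripper_force: 0.7
0.18352782638732854 -65.25861887353936 24.266850764520278 [ 2.29008151 -1.34754088  1.20482769]
[225.38688525 198.81311475] 305 [[ 0.68786331 -0.00120177]]
```

```bash
python3 -m inch '[-9,-4,-1,-3,0,-18,-7,-2,-6,0,-27,-10,-3,-9,0,-36,-12,-4,-12,0,-45,-14,-4,-15,0,-55,-15,-4,-18,0,-64,-16,-4,-21,0,-74,-16,-4,-24,0,-83,-16,-4,-27,0,-93,-15,-4,-30,0]'
cat > st.py <<'E'
from arc import *
s,y=now();d=s["tool_pos"][:2]-AX;t=np.degrees(np.arctan2(d[1],d[0]));print(s["tool_pos"],"r",np.hypot(*d),"th",t,"yaw err",(t+90-y+90)%180-90,s["force"])
b=read_camera("scene")
for ce,a in blobs(b,(160,178)):
    p=ray(b,ce,.08)[0]-AX;print(ce,a,np.hypot(*p),"pink ang",np.degrees(np.arctan2(p[1],p[0])))
E
python3 st.py
```

```text
t: 5.38
tool_pos: [0.6068, -0.1096, 0.0297]
orientation: [2.326, 2.107, 0.003]
force: [1.6, -0.8, 0.4]
opening: 0.0006
gripper_force: 0.7
[ 0.60675476 -0.10962289  0.02972675] r 0.18234796732485356 th -95.11121288493335 yaw err 0.543996711658167 [ 1.56067453 -0.83942966  0.38252483]
[230.73943662 189.43309859] 284 0.09934703761616606 pink ang -78.31197264858297
```

Tracking well: the offset between tool and pink is steady at about -16.8°. Continuing.

```bash
python3 -m inch '[-9,1,0,-3,0,-19,3,0,-6,0,-28,5,0,-9,0,-37,8,0,-12,0,-46,11,0,-15,0,-55,15,0,-18,0,-64,19,0,-21,0,-72,23,0,-24,0,-80,28,0,-27,0,-88,34,0,-30,0]'
python3 -m inch '[-7,6,0,-3,0,-15,12,0,-6,0,-22,19,0,-9,0,-28,26,0,-12,0,-34,33,0,-15,0,-40,40,0,-18,0,-46,48,0,-21,0,-51,56,0,-24,0,-55,65,0,-27,0,-59,73,0,-30,0]'
python3 st.py
```

```text
t: 6.27
tool_pos: [0.5181, -0.0763, 0.0293]
orientation: [2.791, 1.435, 0.001]
force: [-2.9, -6.8, 2.8]
opening: 0.0005
gripper_force: 3.8
t: 7.1
tool_pos: [0.4579, -0.0026, 0.0289]
orientation: [3.069, 0.664, -0.002]
force: [-7.3, -4.0, 6.8]
opening: 0.0006
gripper_force: 4.8
[ 0.45789888 -0.00258151  0.02891756] r 0.18116506437344138 th -155.6897672935603 yaw err -0.10101553376216543 [-7.34856676 -4.03546473  6.79654889]
[256.9844358  181.72762646] 257 0.10030425466923484 pink ang -138.979209478594
[256. 194.] 29 0.036019771499577066 pink ang -144.53897359842676
```

The forces show the fingers rubbing the rim radially at about 8 N. I'll move out 3 mm and slow towards the end.

```bash
python3 -m inch '[-6,8,0,-3,0,-10,17,0,-6,0,-12,26,0,-9,0,-15,35,0,-12,0,-16,45,0,-15,0,-17,54,0,-18,0,-18,63,0,-21,0,-18,69,0,-23,0,-18,74,0,-25,0,-18,79,0,-26,0]'
python3 st.py
```

```text
t: 7.98
tool_pos: [0.4415, 0.0775, 0.029]
orientation: [3.141, -0.042, 0.003]
force: [0.4, -0.9, -0.2]
opening: 0.0005
gripper_force: 0.6
[0.4414842  0.07747684 0.02898511] r 0.18159840235949098 th 178.27174982982103 yaw err -0.19858081690716745 [ 0.37759507 -0.93695961 -0.16573256]
[269.21376812 184.72463768] 276 0.10000166670534999 pink ang -165.44132880059678
[263.57692308 196.23076923] 26 0.0412755398748751 pink ang 173.19930421727645
```

```bash
python3 -m inch '[-1,4,0,-1,0,-1,8,0,-2,0,-1,12,0,-4,0,-1,16,0,-5,0,0,20,0,-6,0,0,23,0,-7,0,1,26,0,-8,0,1,28,0,-9,0,1,29,0,-10,0,2,30,0,-10,0]'
python3 st.py
```

```text
t: 8.87
tool_pos: [0.4421, 0.1071, 0.0277]
orientation: [3.125, -0.318, -0.0]
force: [-1.0, -1.4, 0.5]
opening: 0.0006
gripper_force: 0.6
[0.44210069 0.10706538 0.02769113] r 0.18426649286635807 th 169.02987672020782 yaw err 0.6609024825744427 [-1.03216795 -1.35523805  0.53049655]
[272.79930796 186.68858131] 289 0.09934844059920903 pink ang -174.69044224565536
```

Pink is at -174.7° against a target of about -175°. Backing off, lifting clear, and moving aside for a top view.

```bash
python3 -m inch '[-2,-5,0,0,0,-6,-10,0,0,0,-12,-12,2,0,0,-20,-12,10,0,0,-25,-12,25,0,0,-25,-12,50,0,0,-25,-12,80,0,0,-25,-12,110,0,0,-25,-12,140,0,0,-25,-12,170,0,0]'
python3 -m inch '[0,30,0,0,0,0,60,0,0,0,0,90,0,0,0,0,120,0,0,0,-10,150,0,0,0,-20,180,0,0,0,-30,210,0,0,0,-40,240,0,0,0,-50,270,0,0,0,-60,300,0,0,0]'
python3 - <<'E'
from h import *
c=read_camera("top");b=read_camera("scene")
for nm,h in dict(pink=(160,178),blue=(100,122),lilac=(123,145),green=(38,70)).items():
    for ce,a in blobs(c,h):
        p=ray(c,ce,.078)[0]
        if np.hypot(*(p-[.623,.072]))<.3: print(nm,ce.round(1),a,p,ray(c,ce,.006)[0])
cv2.imwrite("pics/f1.png",cv2.resize(c["image"][110:280,140:310],None,fx=3.5,fy=3.5,interpolation=cv2.INTER_CUBIC))
E
```

```text
t: 9.75
tool_pos: [0.4163, 0.0946, 0.199]
orientation: [-3.125, 0.317, 0.0]
force: [0.6, -0.6, 1.0]
opening: 0.0008
gripper_force: 0.0
t: 10.58
tool_pos: [0.3561, 0.3957, 0.1977]
orientation: [3.125, -0.317, -0.0]
force: [0.4, 0.1, -0.6]
opening: 0.001
gripper_force: 0.0
pink [221.1 207.7] 730 [0.52615266 0.06249213] [0.5393118  0.06805291]
pink [223.6 262. ] 105 [0.38188782 0.0469074 ] [0.38550223 0.05143707]
blue [256.1 167. ] 512 [ 0.64510204 -0.02736554] [ 0.66613103 -0.02774985]
green [184.3 182.7] 357 [0.59087649 0.16778461] [0.60831785 0.18031168]
```

View pics/f1.png

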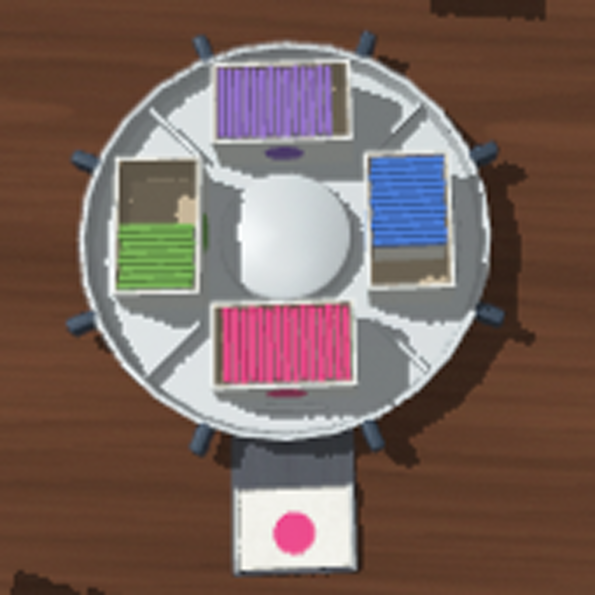

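The top view shows pink at the front, crop (285,343), in line with the card dot (294,532) and the axis, off by about 1–2 mm. All four cartons are in their pockets and the robot is clear of everything. Handing in.

```bash
python3 -c "
from plant import job
print(job.close_job())"
```

```text
the job is handed in; nothing more can be done
None
```

The pink carton now stands at the front, about 1–2 mm off the line from the axis to the order card; the carousel is at rest, the arm is clear, and the job is handed in (no verdict came back).

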